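# Build the frit sieve stack on the bench vibrator

### The job

Set up the frit sieves for grading crushed glass: stand the receiver pan wholly on the vibrator's round rubber plate, then stack on it, one after another, the fine, the medium and the coarse sieve and last the lid, each upright and seated fully home in the rim of the piece below. Build the stack piece by piece there, let go of everything, and leave the press, paddle and jar where they are.

Things in the scene. Friction and masses are not known exactly. Their poses are not given: they have to be found in the camera images.
- pan: Receiver pan: shallow round brass dish with a plain solid floor and no mesh, straight sides, 60 mm outside and 54 mm inside diameter, 30 mm tall, floor 3 mm. Origin at the centre of its underside, z up. About 0.14 kg. The tapered skirt of a sieve drops into its open top. Pan, sieves and lid all start upright on the bench.
- fine_sieve: Sieve with the closest mesh (wires 1.9 mm apart, nearly a solid light grey floor). Brass, 36 mm tall: tapered skirt z 0 to 10 mm (46 mm across at the foot, 50 at its top), above it a round frame, 60 mm outside, 54 inside. The skirt drops into the rim below and the shoulder at z = 10 rests on it: origin then 20 mm above the pan's origin. 0.12 kg. Origin: centre of underside, z up.
- medium_sieve: Sieve with the middle mesh (wires 5 mm apart, nine each way). Brass, 36 mm tall: tapered skirt z 0 to 10 mm (46 mm across at the foot, 50 at its top), above it a round frame, 60 mm outside, 54 inside. The skirt drops into the rim below and the shoulder at z = 10 rests on it: origin then 26 mm above that of the fine sieve. 0.12 kg. Origin: centre of underside, z up.
- coarse_sieve: Sieve with the widest mesh (wires 9 mm apart, five each way). Brass, 36 mm tall: tapered skirt z 0 to 10 mm (46 mm across at the foot, 50 at its top), above it a round frame, 60 mm outside, 54 inside. The skirt drops into the rim below and the shoulder at z = 10 rests on it: origin then 26 mm above that of the medium sieve. 0.12 kg. Origin: centre of underside, z up.
- lid: Brass lid: disc 60 mm across, z 8 to 13 mm; below it a tapered spigot (46 mm across at z = 0, 50 at z = 8) that drops into the rim below; on top a knob, neck 14 mm thick up to z = 18, head 18 mm thick from z = 20 to 38, to be gripped from above. Seated, its origin is 28 mm above that of the coarse sieve. 0.12 kg. Origin: centre of underside, z up.
- plate (a point): Centre of the top face of the round black rubber plate, 80 mm across, on the bench vibrator, 68 mm above the bench. The vibrator is a fixed low white box, 150 x 120 mm (x, y of this point's own axes) and 50 mm tall, control knob towards the robot. It stands left or right of the sieves.
- torch: Bystander: fixed bench torch on a steel foot plate 150 x 110 mm, with burner tube and a flat dark marver table on top, 151 mm tall. Origin at the centre of its underside. It stands on the other side from the vibrator.
- press: Bystander, to be left alone: loose brass bead press block, 34 x 56 mm (x, y) and 16 mm tall, with two steel pins up to 30 mm, lying among the sieves. Origin at the centre of its underside.
- paddle: Bystander, to be left alone: loose graphite paddle on the far right of the bench, dark block 55 x 95 mm and 16 mm tall with a round wooden handle that reaches to y = +188 mm of its frame, 20 mm tall. Origin at the centre of the block's underside, handle along +y.
- jar: Bystander, to be left alone: loose closed glass jar on the far left, 68 mm across and 85 mm tall with a metal cap. Origin at the centre of its underside.
Mind the look-alikes: they are no part of the job. Leave any pink, purple or red look-alike of the coarse_sieve alone.

How it is judged:
On the way, in this order (a step that is already met when the one before it is completed fails the run):
1. the pan stands on the rubber plate (horizontal distance between pan and plate below 0.01 m and z of pan in the frame of plate between -0.003 and 0.003 m and angle between pan's own z axis and vertical below 0.07 rad), for 0.2 s.
2. the fine sieve is seated in the pan (horizontal distance between fine_sieve and pan below 0.0045 m and z of fine_sieve in the frame of pan between 0.017 and 0.023 m and angle between fine_sieve's own z axis and vertical below 0.07 rad), for 0.2 s.
3. the medium sieve is seated in the fine one (horizontal distance between medium_sieve and fine_sieve below 0.0045 m and z of medium_sieve in the frame of fine_sieve between 0.023 and 0.029 m and angle between medium_sieve's own z axis and vertical below 0.07 rad), for 0.2 s.
4. the coarse sieve is seated in the medium one (horizontal distance between coarse_sieve and medium_sieve below 0.0045 m and z of coarse_sieve in the frame of medium_sieve between 0.023 and 0.029 m and angle between coarse_sieve's own z axis and vertical below 0.07 rad), for 0.2 s.
5. the lid is seated in the coarse sieve (horizontal distance between lid and coarse_sieve below 0.0045 m and z of lid in the frame of coarse_sieve between 0.025 and 0.031 m and angle between lid's own z axis and vertical below 0.07 rad), for 0.2 s.
At the end, for the whole second after the job is handed in: Pan upright on the rubber plate within 10 mm of its centre; above it fine, medium and coarse sieve and lid in that order, each within 4.5 mm of the axis of the piece below, within 3 mm of its seated height and upright within 4 degrees; all released and at rest (all of step 1 and all of step 2 and all of step 3 and all of step 4 and all of step 5 and linear speed of each of pan, fine_sieve, medium_sieve, coarse_sieve, lid below 0.02 m/s and angular speed of each of pan, fine_sieve, medium_sieve, coarse_sieve, lid below 0.3 rad/s); the robot touches nothing.
It fails at once if the press was shifted by more than 30 mm (distance of press from where it was at the start of the episode above 0.03 m).
It fails at once if the paddle was shifted by more than 30 mm (distance of paddle from where it was at the start of the episode above 0.03 m).
It fails at once if the jar was shifted by more than 30 mm (distance of jar from where it was at the start of the episode above 0.03 m).
It also fails if it takes over 141 s, if anything falls off the work surface, if the arm or the gripper's body presses on something with over 40 N, if the wrist force passes 120 N, or if a joint passes its speed limit or range.

### The arm

A 6-joint arm with a two-finger parallel gripper is mounted at the origin on the work surface. World frame = base frame: x ahead of the robot, y to its left, z up, the work surface at z = 0. Lengths are in m, angles in rad, forces in N, time in s.
With the tool pointing down it reaches from about 0.35 to 0.85 m from the base axis. Payload 8.1 kg.
Tool frame: the origin (TCP) lies on the centre line of the jaws, within the pads' length; the fingertips stand 14 mm ahead of it and the grasp point (between the pads) lies 5 mm behind it; z points along the fingers, y is the line along which they close (so a half turn about z gives the same grasp; the last joint's range is limited). The gripper opens to 93 mm and grips with 3 to 60 N. Pads are 15 mm wide; open, the fingers measure 128 mm over their backs; the gripper's body (75 mm by 188 mm) begins 65 mm behind the grasp point.
Start: joints at [-0.085, 0.13, 1.488, -0, 1.523, -0.085], TCP at [0.6, 0, 0.233] pointing down, gripper open.
Joint ranges: [-2.96, 2.96], [-0.89, 2.26], [0.02, 2.5], [-1.34, 4.48], [0, 2.73], [-2.66, 2.66]. Speed limits (rad/s): [2.39, 2.39, 2.79, 3.14, 3.14, 3.14].

### API

Orientations are given as a rotation vector (axis times angle).
In Python, from bench import r, cams gives the robot as it stands. Calls block until the motion is done:
- r.move_pose(position, orientation): joint-space move of the TCP to a pose.
- r.move_linear(position, rotation=None, speed=0.15, stop_force=None): straight line of the TCP; rotation=None keeps the orientation; speed is the mean speed in m/s. With stop_force (N) it stops when the force on the tool has changed by that much, and returns True; else False.
- r.move_joints(angles): joint-space move.
- r.gripper_to(opening, effort=None): finger opening in m; effort is the grip in N (None keeps the last); returns when the fingers have stopped.
- r.wait(seconds).
- r.solve_ik(position, orientation): joint angles nearest the present ones, or None.
- cams.snapshot(name): name is "scene" or "side" or "wrist"; returns the picture (384x512x3 uint8, blue, green, red); there is no depth.
- cams.camera_params(name): a dict with "intrinsics" (3x3 intrinsics, pixels), "dist" ([k1, k2, p1, p2, k3] as OpenCV has them; the pictures are not rectified), "eye" and "orientation" of the camera in the world. Camera axes: x right, y up, looking along -z (the intrinsics and any distortion apply to the point x, -y, -z); pixel columns grow to the right and rows downward; lengths in m; the calibration is good to about 2 mm. A picture is of the moment at which its call begins: read the wrist's pose just before it. camera_params takes no time and is no camera call; for the wrist camera it gives the pose at the moment of the call.
A pose or a line that the arm cannot do raises r.PlanningError and nothing moves.
- r.close_job(): hands the job in; it is judged then, once.
Readings, each from a call of its own:
- r.read_time(): time.
- r.read_joint_positions(): joint angles.
- r.read_joint_velocities(): joint speeds.
- r.read_joint_torque(): joint torques, N m.
- r.read_eef_pos(): TCP position.
- r.read_tool_rot(): TCP orientation.
- r.read_force(): force on the tool from outside, world axes, zero at the start.
- r.read_torque(): the same for the moment, N m.
- r.read_width(): finger opening in m.
- r.read_grasp_force(): force on a finger pad.
Only numpy, scipy, OpenCV 4.12 (cv2) and the standard library are available. Lean on these libraries where they do the work, as an engineer would, in place of code of your own. Each camera call takes 0.05 s, during which the arm holds its last target. There are 200 camera calls.

## Working session

There is one attempt and no reset: what is moved stays moved. The work goes in short steps, each a Python script; the robot and the scene stay as the last script left them, time stands still between calls to the robot, and variables do not carry over. Pictures are saved under pics/ and viewed, at most 14 in all, crops included, and the job is handed in when it is done.

```bash
mkdir -p pics; ls; python3 - <<'E'
from bench import r,cams
import cv2,numpy as np
for n in("scene","side","wrist"):
    p=cams.camera_params(n);print(n,np.round(p['intrinsics'],1).tolist(),p['dist'],p['eye'],p['orientation'])
    cv2.imwrite(f"pics/{n}0.png",cams.snapshot(n))
print(r.read_time(),r.read_tool_rot())
E
```

```text
pics
scene [[387.0, 0.0, 255.9], [0.0, 387.0, 192.1], [0.0, 0.0, 1.0]] [-0.00213345  0.          0.          0.          0.        ] [0.73734556 0.43491238 0.72986157] [0.19799012 0.82006863 2.52528393]
side [[425.2, 0.0, 253.6], [0.0, 425.2, 183.7], [0.0, 0.0, 1.0]] [0.01148333 0.         0.         0.         0.        ] [ 0.27904808 -0.72068954  0.54957041] [ 0.99994453 -0.16735952 -0.25672329]
wrist [[301.7, 0.0, 251.0], [0.0, 301.7, 193.5], [0.0, 0.0, 1.0]] [-0.01884745  0.          0.          0.          0.        ] [0.60038511 0.08445735 0.38345705] [-0.30269797  0.00291099  0.00040517]
0.15 [-2.22066628e+00 -2.22063427e+00  1.44658384e-03]
```

View pics/scene0.png

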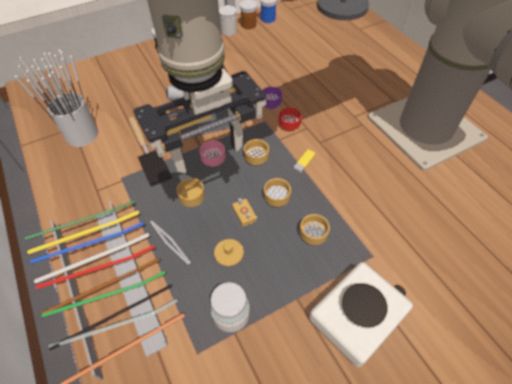

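View pics/wrist0.png

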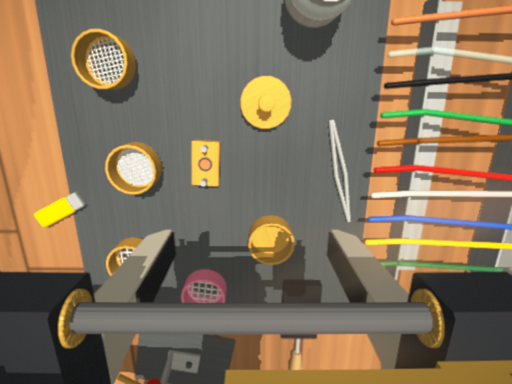

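```bash
cat > h.py <<'E'
from bench import r,cams
import cv2,numpy as np
from scipy.spatial.transform import Rotation as R
def cam(n):
    p=cams.camera_params(n);return dict(K=np.array(p['intrinsics']),d=np.array(p['dist']),e=np.array(p['eye']),M=R.from_rotvec(p['orientation']).as_matrix())
def ray(p,uv,z):
    uv=np.array(uv,float).reshape(-1,1,2);q=cv2.undistortPoints(uv,p['K'],p['d'])[:,0]
    d=np.c_[q[:,0],-q[:,1],-np.ones(len(q))]@p['M'].T
    z=np.broadcast_to(z,len(d));return p['e']+d*((z-p['e'][2])/d[:,2])[:,None]
def proj(p,X):
    c=(np.atleast_2d(X)-p['e'])@p['M'];c=c*[1,-1,-1]
    return cv2.projectPoints(c,np.zeros(3),np.zeros(3),p['K'],p['d'])[0][:,0]
def rot(yaw): # tool down; finger line at angle yaw from world x (yaw=0: start)
    return (R.from_euler('z',yaw)*R.from_matrix([[0,1,0],[1,0,0],[0,0,-1]])).as_rotvec()
E
python3 - <<'E'
from h import *
w=cam('wrist');s=cam('side');sc=cam('scene')
for n,wp,sp,z in[('A',(103,60),(315,229),.036),('B',(133,168),(277,192),.036),('C',(125,255),(256,152),.036),('pan',(271,240),(190,192),.03),('lid',(266,102),(229,252),.013),('press',(205,163),(244,211),.016),('pink',(205,290),(212,153),.036),('red',None,(290,119),.036)]:
    print(n,wp and np.round(ray(w,wp,z),3)[0][:2],np.round(ray(sc,sp,z),3)[0][:2])
print('plate',ray(sc,(364,305),.068),'box',ray(sc,[(365,266),(410,304),(359,360),(312,312)],.05).round(3).tolist(),'jar',ray(sc,(228,298),.085))
I=cv2.imread('pics/wrist0.png');S=cv2.imread('pics/scene0.png')
c=[I[20:100,60:140],I[130:210,95:175],I[225:305,85:165],I[200:280,230:310]]
c=np.hstack([cv2.resize(x,(200,200),interpolation=cv2.INTER_CUBIC) for x in c])
d=cv2.resize(S[130:260,165:345],(800,578),interpolation=cv2.INTER_CUBIC)
cv2.imwrite('pics/crop1.png',np.vstack([c,cv2.resize(S[130:250,165:345],(600,400),interpolation=cv2.INTER_CUBIC)[:, :].copy() if 0 else np.pad(cv2.resize(S[130:250,165:345],(600,400),interpolation=cv2.INTER_CUBIC),((0,0),(0,200),(0,0)))]))
E
```

```text
A [0.441 0.125] [0.44  0.134]
B [0.46  0.007] [0.461 0.015]
C [ 0.436 -0.108] [ 0.445 -0.111]
pan [ 0.625 -0.089] [ 0.628 -0.083]
lid [0.617 0.082] [0.615 0.084]
press [0.542 0.009] [0.543 0.012]
pink [ 0.538 -0.16 ] [ 0.538 -0.16 ]
red None [ 0.315 -0.168]
plate [[0.46484191 0.31641273 0.068     ]] box [[0.409, 0.254, 0.05], [0.384, 0.351, 0.05], [0.522, 0.383, 0.05], [0.546, 0.279, 0.05]] jar [[0.66823861 0.1970123  0.085     ]]
```

View pics/crop1.png

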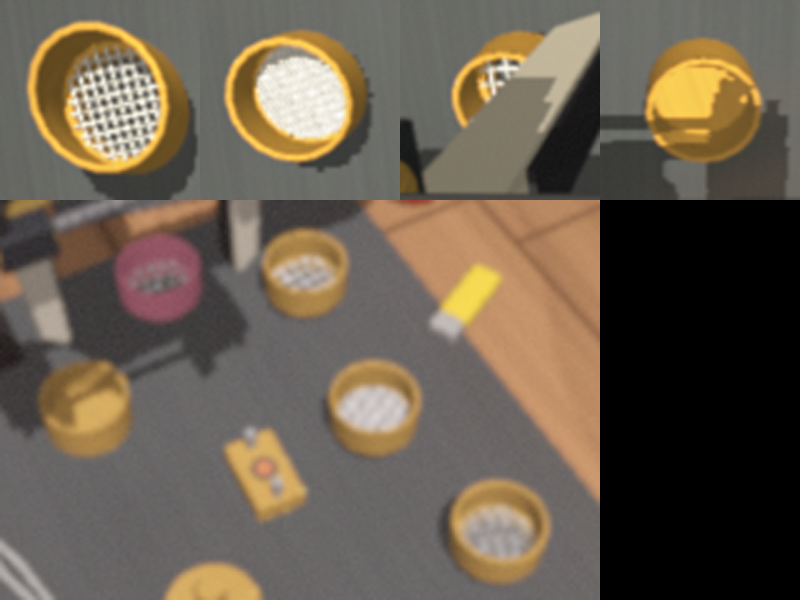

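View pics/side0.png

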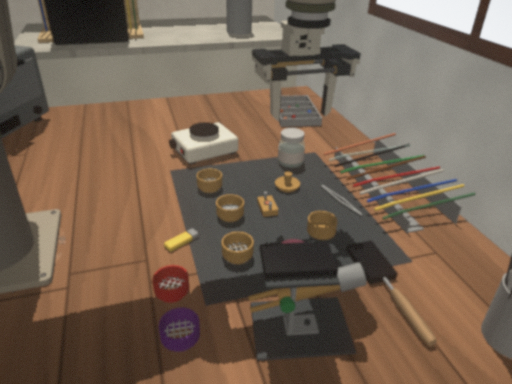

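```bash
cat >> h.py <<'E'
T=np.linspace(0,2*np.pi,72)
def rings(x,y,spec):
    return np.vstack([np.c_[x+a*np.cos(T),y+a*np.sin(T),0*T+z] for a,z in spec])
SIEVE=[(.023,0),(.025,.01),(.03,.01),(.03,.036)];PAN=[(.03,0),(.03,.03)];LID=[(.03,.008),(.03,.013)]
def locate(xy,spec,view=True,zt=.2,name=None):
    """look from above xy, centroid-match the brass silhouette"""
    xy=np.array(xy)
    if view: r.move_pose([xy[0],xy[1],zt],rot(0))
    p=cam('wrist');I=cams.snapshot('wrist')
    h=cv2.cvtColor(I,cv2.COLOR_BGR2HSV);m=cv2.inRange(h,(12,90,40),(35,255,255))
    for _ in range(6):
        hull=cv2.convexHull(proj(p,rings(*xy,spec)).astype(np.float32))
        sil=cv2.fillConvexPoly(np.zeros(m.shape,np.uint8),np.int32(hull.round()),255)
        roi=cv2.dilate(sil,np.ones((25,25)))
        cs,_h=cv2.findContours(m&roi,cv2.RETR_EXTERNAL,cv2.CHAIN_APPROX_NONE)
        c=max(cs,key=cv2.contourArea);c=cv2.convexHull(c)
        M=cv2.moments(c);N=cv2.moments(hull)
        d=np.array([M['m10']/M['m00']-N['m10']/N['m00'],M['m01']/M['m00']-N['m01']/N['m00']])
        q=proj(p,[*xy,.03])[0];xy=xy+(ray(p,q+d,.03)-ray(p,q,.03))[0,:2]
    if name:
        J=I.copy();cv2.polylines(J,[np.int32(hull.round())],True,(255,0,255),1);cv2.polylines(J,[c],True,(255,255,0),1)
        cv2.imwrite(f'pics/{name}.png',J)
    return xy,M['m00']/N['m00'],I
E
python3 - <<'E'
from h import *
s=cam('side')
print('table',ray(s,[(261,245),(332,243),(341,272),(265,279)],.151).round(3).tolist())
for n,xy,z in[('plate',(.465,.316),.2),('pan',(.626,-.086),.015),('A',(.44,.128),.02),('C',(.44,-.11),.02),('lid',(.616,.083),.03)]:
    print(n,r.solve_ik([*xy,z],rot(0)))
ims=[]
for n,xy,sp in[('fine',(.46,.01),SIEVE),('coarse',(.44,-.11),SIEVE),('pan',(.626,-.086),PAN)]:
    a,k,I=locate(xy,sp,name=n);print(n,a.round(4),round(k,3),r.read_time());ims.append(cv2.imread(f'pics/{n}.png')[100:,80:420])
cv2.imwrite('pics/view3.png',cv2.resize(np.hstack(ims),(800,223)))
E
```

```text
table [[0.433, -0.276, 0.151], [0.534, -0.299, 0.151], [0.52, -0.356, 0.151], [0.418, -0.342, 0.151]]
plate [ 5.05687094e-01  4.57832051e-02  1.63754880e+00 -4.44089210e-16
  1.45826064e+00  5.05687094e-01]
pan [-2.17642581e-01  4.10729473e-01  1.57205531e+00 -4.44089210e-16
  1.15880787e+00 -2.17642581e-01]
A [ 1.71130177e-01 -3.09450113e-02  2.06749032e+00 -4.44089210e-16
  1.10504734e+00  1.71130177e-01]
C [-3.58109135e-01 -4.40853663e-02  2.08024102e+00 -4.44089210e-16
  1.10543700e+00 -3.58109135e-01]
lid [ 5.14676771e-02  3.65984332e-01  1.59876276e+00 -4.44089210e-16
  1.17684556e+00  5.14676771e-02]
fine [0.456  0.0046] 0.997 0.8333
coarse [ 0.4381 -0.1246] 0.995 1.4417
pan [ 0.6255 -0.0956] 0.997 2.2667
```

View pics/view3.png

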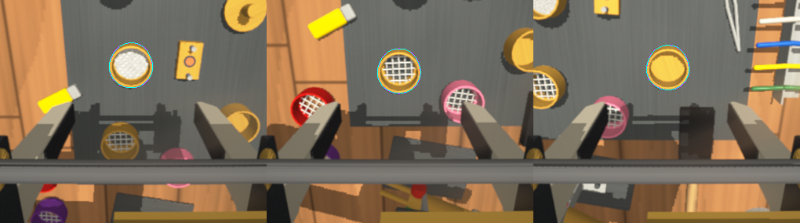

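```bash
python3 - <<'E'
from h import *
sc=cam('scene');S=cv2.imread('pics/scene0.png')
for n,xy,sp in[('medium',(.44,.125),SIEVE),('lid',(.616,.08),LID)]:
    a,k,I=locate(xy,sp,name=n);print(n,a.round(4),round(k,3))
    cv2.polylines(S,[np.int32(cv2.convexHull(proj(sc,rings(*a,sp)).astype(np.float32)).round())],True,(255,0,255),1)
for a,sp in[((.456,.0046),SIEVE),((.4381,-.1246),SIEVE),((.6255,-.0956),PAN)]:
    cv2.polylines(S,[np.int32(cv2.convexHull(proj(sc,rings(*a,sp)).astype(np.float32)).round())],True,(255,0,255),1)
r.move_pose([.465,.30,.24],rot(0));p=cam('wrist');I=cams.snapshot('wrist')
cv2.imwrite('pics/plate.png',I)
g=cv2.cvtColor(I,cv2.COLOR_BGR2GRAY);q=proj(p,[.465,.316,.068])[0]
cs,_=cv2.findContours(cv2.inRange(g,0,70),cv2.RETR_EXTERNAL,cv2.CHAIN_APPROX_NONE)
cs=[c for c in cs if cv2.contourArea(c)>1500 and cv2.pointPolygonTest(c,tuple(map(float,q)),False)>=0]
for c in cs:
    X=ray(p,c[:,0],.068);mn=(X.max(0)+X.min(0))/2;print('plate',mn,X.max(0)-X.min(0),X.mean(0))
    cv2.drawContours(I,[c],-1,(255,0,255),1)
cv2.imwrite('pics/v4.png',np.hstack([cv2.resize(S[120:300,160:360],(420,378)),cv2.resize(I,(380,378))]))
print(r.read_time())
E
```

```text
medium [0.4363 0.1262] 0.999
lid [0.6163 0.0811] 1.004
plate [0.46192675 0.31446417 0.068     ] [7.56001034e-02 7.67621315e-02 5.55111512e-17] [0.46201569 0.31513821 0.068     ]
5.3167
```

View pics/v4.png

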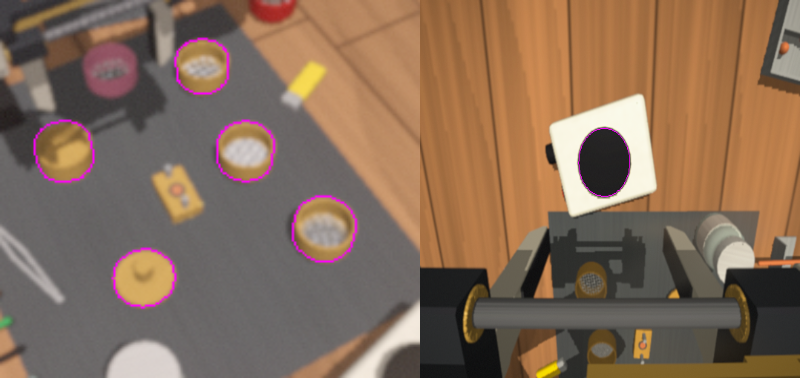

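```bash
cat >> h.py <<'E'
def pick(xy,zg,op,top):
    r.gripper_to(op)
    r.move_pose([*xy,.15],rot(0))
    r.move_linear([*xy,zg+.03],speed=.15)
    hit=r.move_linear([*xy,zg],speed=.04,stop_force=8)
    z=r.read_eef_pos()[2]
    r.gripper_to(.0,20);w=r.read_width()
    r.move_linear([*xy,top],speed=.2)
    print('pick hit',hit,'z',round(z,4),'w',round(w,4),'held',r.read_width().round(4) if hasattr(r.read_width(),'round') else r.read_width(),r.read_grasp_force(),r.read_time());return z
def place(xy,z,top,op):
    """z: expected TCP height when seated"""
    r.move_linear([*xy,top],speed=.25)
    r.move_linear([*xy,z+.02],speed=.12)
    hit=r.move_linear([*xy,z-.003],speed=.025,stop_force=6)
    print('place hit',hit,'dz',np.round(np.array(r.read_eef_pos())-[*xy,z],4),'F',np.round(r.read_force(),1))
E
python3 - <<'E'
from h import *
pick((.6255,-.0956),.020,.085,.22)
place((.462,.315),.088,.22,.09)
r.gripper_to(.09);r.move_linear([.462,.315,.25],speed=.2)
print(r.read_time(),locate((.462,.315),[(a,z+.068) for a,z in PAN],view=False,name='panp')[:2])
E
```

```text
pick hit False z 0.0202 w 0.0582 held 0.058449194782478155 19.86598886011052 10.7417
place hit True dz [-0.0002 -0.0001 -0.0001] F [ 1.  -0.3  4.8]
16.175 (array([0.46195461, 0.3154543 ]), 1.0229373720356858)
```

View pics/panp.png

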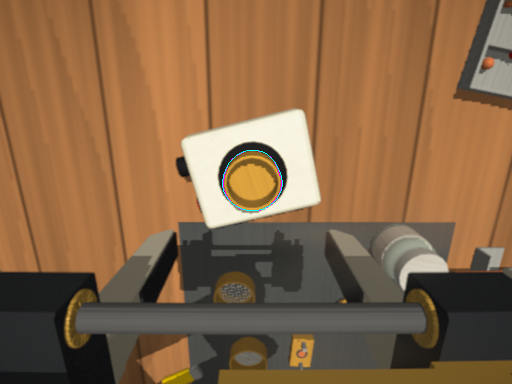

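```bash
python3 - <<'E'
from h import *
P=(.462,.315)
z=pick((.456,.0046),.026,.075,.2)
place(P,.088+z,.2,.09)
r.gripper_to(.09);r.move_linear([*P,.26],speed=.2)
print(r.read_time(),locate(P,[(.03,.098),(.03,.124)],view=False,name='finep')[:2])
a,k,_=locate((.4363,.1262),SIEVE);print('medium now',a,k)
E
```

```text
pick hit False z 0.0262 w 0.0582 held 0.05826138995330097 19.978844225406647 21.0667
place hit True dz [-0.0003 -0.0001 -0.0001] F [-0.1 -0.4  4.2]
25.5083 (array([0.46804499, 0.31253841]), 1.361269392135839)
medium now [0.43637433 0.1260792 ] 0.9958323359284175
```

View pics/finep.png

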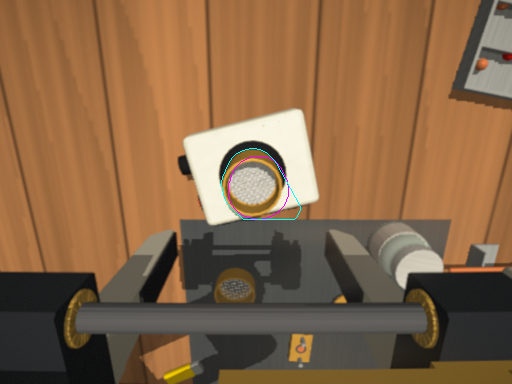

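```bash
python3 - <<'E'
from h import *
P=(.462,.315)
for n,xy,dz in[('medium',(.4363,.1261),.114),('coarse',(.4381,-.1246),.140)]:
    z=pick(xy,.026,.085,.24)
    place(P,dz+z,.24,.09)
    if abs(r.read_eef_pos()[2]-dz-z)>.0015: print('NOT SEATED',n);break
    r.gripper_to(.09);r.move_linear([*P,.28],speed=.2)
I=cams.snapshot('wrist');J=cams.snapshot('side')
cv2.imwrite('pics/v6.png',np.hstack([I[:,120:400],cv2.resize(J[80:200,130:330],(520,312))[:,:].copy() if 0 else cv2.copyMakeBorder(cv2.resize(J[80:200,130:330],(520,312)),0,72,0,0,0)]))
print(r.read_time())
E
```

```text
pick hit False z 0.0261 w 0.0599 held 0.060340185535621975 19.999859360978007 30.5167
place hit True dz [-0.0003 -0.0001 -0.0001] F [-1.5 -0.6  5.5]
pick hit False z 0.0261 w 0.0606 held 0.06047252285264619 19.999779425561428 40.0
place hit True dz [-0.0002 -0.0001 -0.    ] F [-0.9  0.   5.4]
44.775
```

View pics/v6.png

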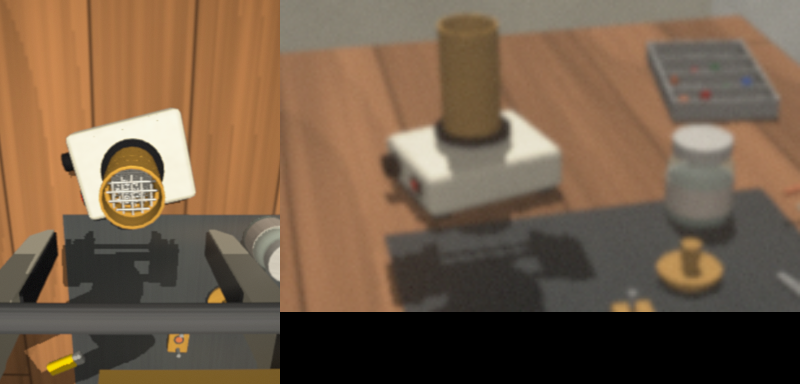

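The stack is straight, the four pieces are flush, and the coarse mesh is on top. The lid is next.

```bash
python3 - <<'E'
from h import *
P=(.462,.315)
a,k,_=locate((.6163,.0811),LID);print(a,k)
z=pick((.6163,.0811),.030,.045,.27)
place(P,.168+z,.27,.09)
d=r.read_eef_pos()[2]-.168-z
if abs(d)<.0015:
    r.gripper_to(.045);r.move_linear([*P,.3],speed=.15)
    r.move_linear([.5,.1,.3],speed=.25)
r.wait(.5)
S=cams.snapshot('side');C=cams.snapshot('scene')
cv2.imwrite('pics/v7.png',np.hstack([cv2.resize(S[70:190,140:300],(400,300)),cv2.resize(C[200:380,250:450],(400,300))]))
print(d,r.read_time())
E
```

```text
[0.61638469 0.08106401] 1.0036154197997824
pick hit False z 0.0302 w 0.0175 held 0.017617763455020533 19.99972245830577 50.7167
place hit True dz [-0.0002 -0.     -0.0002] F [-1.  -0.7  6.2]
-0.000188967470736906 56.4667
```

View pics/v7.png

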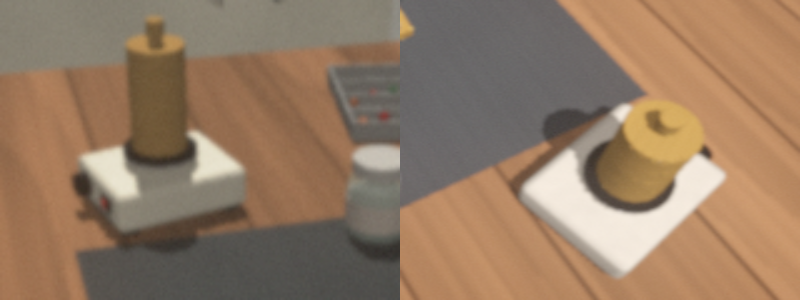

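The lid is seated flat on a straight stack, and the gripper is clear.

```bash
python3 -c "
from bench import r
print(r.close_job())"
```

```text
the job is handed in; nothing more can be done
None
```

The stack is built on the vibrator plate in order: pan, fine, medium and coarse sieve, then lid. Each piece stopped within 0.3 mm of its intended position. Everything is released, and I handed the job in at about 56 s of the 141 s allowed; the hand-in call returned no verdict.

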